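# Counter-hold the loose damper bolt of a tray sealer

### The arm

A 6-joint arm with a two-finger parallel gripper is mounted at the origin on the work surface. World frame = base frame: x ahead of the robot, y to its left, z up, the work surface at z = 0. Lengths are in mm, angles in rad, forces in N, time in s.
With the tool pointing down it reaches from about 325 to 750 mm from the base axis. Payload 7.6 kg.
Tool frame: the origin (TCP) lies midway between the tips of the shut fingers; the grasp point (between the pads) lies 19 mm behind it; z points along the fingers, y is the line along which they close (so a half turn about z gives the same grasp; the last joint's range is limited). The gripper opens to 85 mm and grips with 20 to 120 N. Pads are 22 mm wide; open, the fingers measure 114 mm over their backs; the gripper's body (76 mm by 85 mm) begins 54 mm behind the grasp point. The pads swing forward as they close: fully open they stand 13 mm farther back than shut.
Start: joints at [1.178, 0.052, 1.401, -0, 1.689, -0.07], TCP at [166.526, 497.91, 231.323] pointing down, gripper open.
Joint ranges: [-2.9, 2.9], [-0.91, 2.17], [0.12, 2.37], [-1.06, 4.2], [0.26, 2.73], [-2.93, 2.93]. Speed limits (rad/s): [2.57, 2.57, 3.01, 3.14, 3.14, 3.14].

### API

Orientations are given as a unit quaternion [w, x, y, z].
In Python, from bench import ctrl gives the robot as it stands.
- The arm moves only by the tool servo_tool, never from a script. Its argument "motion" is a list of rows, each an object of numbers: "dx", "dy", "dz": the shift along the tool's x, y, z as a fraction of full scale; "ax", "ay", "az": the turn, a rotation vector about the tool's x, y, z as a fraction of full scale. In form: [{"dx": .., "dy": .., "dz": .., "ax": .., "ay": .., "az": ..}, ...]. A call has exactly 5 rows; each row shifts and turns the commanded pose from where the row before left it, along the tool's axes as they then stand; what a row does not reach is not made up. Full scale, the value 1, is 150 mm for a shift and 180 degrees for a turn. A row lasts 1/10 s, in which the tool goes at most 50 mm and 8.59 degrees, less where a joint would pass 70% of its speed; a pose out of reach is approached as far as the arm can. A call with a number of a shift or a turn outside -1 to 1 is refused whole. A call with a gripper value outside its range is refused whole. "jaw" is the closure in counts, from 0 (fully open) to 255 (shut), set as the call begins (left out, the last holds). The fingers move at their own pace and stop on an object; the grip force is fixed at half the most. Time passes only in rows, so rows that do not move let the fingers close, or fill a call up. It gives the time, the measured TCP pose, the force, the opening and the grip force at its end, in the units of the state.
- ctrl.read_state(): the state, without advancing time (a new reading comes with each control period).
- ctrl.capture(name): name is "scene" or "top"; returns a dict with "image" (420x560x3 uint8, blue, green, red), "z_map" (420x560 float32, mm along the optical axis (not along the pixel's ray), 0 where there is no reading), "fx", "fy", "cx", "cy" (pixels), "extrinsics" (4x4, takes a point from camera to world coordinates). Camera axes: x right, y up, looking along -z (the intrinsics and any distortion apply to the point x, -y, -z); pixel columns grow to the right and rows downward; lengths in mm; the calibration is good to about 2 mm. A picture is of the moment at which its call begins.
- ctrl.finish_job(): hands the job in; it is judged then, once.
Trained networks look in a picture, given as the dict that the camera call returned (one of the last four; its "shot" number tells which), for a name from the list of things; names that differ only in an ending like _2 or _b are one class to them, and where a whole thing is asked for, a point or a joint stands for the part that bears it (a point fixed in the world has none). Each returns a list of dicts, best first, with "score" (0 to 1); they miss things now and then, are a little off and sometimes report something else, mostly with a low value. They report only what shows in the picture. A call takes as long as a camera call.
- ctrl.cut_out(picture, label): "pixels" (420x560 bool, what is visible of it) and "pixel" ([column, row] in pixels, amid what is visible of it).
- ctrl.mark_of(picture, label): "pixel" ([column, row] in pixels: a listed point, or the origin of a listed thing).
The state is a dict: "t": time; "qpos": joint angles; "joint_vel": joint speeds; "effort": joint torques, N m; "tool_pos": TCP position; "orientation": TCP orientation; "force": force on the tool from outside, world axes, zero at the start; "ft_torque": the same for the moment, N m; "opening": opening from 0.0 (shut) to 1.0 (fully open); "finger_force": force on a finger pad.
Only numpy, scipy, OpenCV 4.12 (cv2) and the standard library are available. Lean on these libraries where they do the work, as an engineer would, in place of code of your own. Each camera call takes 0.05 s, during which the arm holds its last target. There are 200 camera calls.

### The job

The pivot bolt of the tray sealer's lid damper is loose: take the load off the damper by lowering the lid gently until it is fully shut, without letting it slam. Then reach down into the narrow gap between the upright steel bracket and the sealer's white housing, take the bolt's hexagon head squarely between the fingers and hold it firmly so that it cannot turn while I tighten the nut on the outside; do not wind the bolt round, do not lean on the bracket, and leave everything else where it is. Finish while still holding the bolt head, with the lid shut.

Things in the scene. Friction and masses are not known exactly. Their poses are not given: they have to be found in the camera images.
- sealer: Bench tray sealer, fixed. Origin on the table under the middle of its white housing; x away from the robot to the hinge, y left, z up. Housing 180 x 180 mm, top z 90; dark base plate x -130..140, y -105..195, z 0..12. Gap on its left to the bracket: y 90..150, open above and at both ends; only bolt, sleeve and the lid's 14 mm hinge shaft (x 95, z 105) cross it. The steel lid is hinged at the back.
- bracket: Upright steel bracket fixed left of the housing, origin and axes of the sealer. Plate y 150..156, x -85..115 mm, top edge z 118. Outside it (y to 195) are the bolt's nut and the black telescopic damper, which runs from the bolt up and back to a crank on the hinge shaft (below z 105 beside the bolt, 160 at the back) and moves with the lid.
- lid (a joint): Angle of the lid about its hinge in rad: 0 fully shut, grows as the front rises, 1.2 at most; starts between 0.55 and 0.9. A stiff hinge: the lid stays where it is left and takes about 1.5 to 4 N down on the bar to lower slowly.
- lid_hinge (a point): Point on the lid's hinge axis in the middle of the sealer's width, at x = 95, z = 105 mm of the sealer; the axis is the sealer's y. Its axes turn with the lid.
- lid_bar (a point): Middle of the lid's black round pull bar, 14 mm thick, 124 mm long, parallel to the hinge axis and 232 mm from it, on two 10 mm posts 110 mm apart; its centre stands 45 mm off the lid's front edge. With the lid shut it is 105 mm above the table and the lid's top 124 mm. The lid plate is 22 mm thick. Axes turn with the lid.
- bolt_head (a point): Middle of the bolt's dark hexagon head: 22 mm across flats, 25 mm across corners, 10 mm thick along the level bolt axis (the sealer's y). In the gap at x -40, y 127, z 92 mm of the sealer: 23 mm from the bracket plate, 37 mm from the housing. A 17 mm thick brass sleeve fills the 18 mm between head and plate. Axes turn with the bolt.
- pivot_bolt (a joint): Turn of the bolt about its axis in rad; at 0 (and each 1.047) one pair of the head's flats is upright, facing the sealer's -x and +x. Starts within 0.4 of 0. The bolt is loose: jaws closing on it turn it by themselves until its flats lie against them.
- nest_tray: Gold tray with a moon cake, 84 x 84 x 32 mm, in the sealer's nest; origin under its middle. Leave it.
- tray_a: Gold tray with a moon cake, 84 x 84 x 32 mm, lower of a pile of two; origin under its middle. Leave it.
- tray_b: Gold tray with a moon cake, on top of tray_a. Leave it.
- tray_c: Gold tray with a moon cake, single, 84 x 84 x 32 mm; origin under its middle. Leave it.
- spanner: Steel spanner, 190 mm long, lying flat. Leave it.
- tape: Roll of brown packing tape, 96 mm across, 45 mm high. Leave it.
- stickers: Roll of yellow stickers, 60 mm across, 28 mm high. Leave it.
- lid_stack: Clear shallow plastic box, 100 x 100 x 35 mm. Leave it.

How it is judged (in metres and radians):
On the way:
1. the lid is fully shut (value of joint lid below 0.035 rad), for 0.3 s.
At the end, for the whole second after the job is handed in: Lid shut (within 0.035 rad); bolt head between the fingers (grasp point within 20 mm of its middle, within 10 mm along the sealer's x), squeezed with over 15 N in all and not turning (under 0.05 rad/s); under 5 N on the bracket (value of joint lid below 0.035 rad and contact force between the fingers and pivot_bolt above 15 N and distance between the grasp point and bolt_head below 0.02 m and x of the grasp point in the frame of sealer between -0.05 and -0.03 m and velocity of joint pivot_bolt between -0.05 and 0.05 rad/s and contact force between each of the fingers, the arm and bracket below 5 N); the arm keeps its last pose, push and grip.
It fails at once if the lid is slammed: it shuts faster than 1.5 rad/s (velocity of joint lid below -1.5 rad/s).
It fails at once if the bolt is wound round by more than about 45 degrees (value of joint pivot_bolt above 0.8 rad or value of joint pivot_bolt below -0.8 rad).
It fails at once if the bracket is struck or leaned on with more than 30 N (contact force between any of the fingers, the arm and bracket above 30 N).
It fails at once if a bystander is moved by more than 20 mm (distance of any of nest_tray, tray_a, tray_b, tray_c, spanner, tape, stickers, lid_stack from where it was at the start of the episode above 0.02 m).
It also fails if it takes over 42 s, if anything falls off the work surface, if the arm or the gripper's body presses on something with over 40 N, if the wrist force passes 120 N, or if a joint passes its speed limit or range.

## Working session

There is one attempt and no reset: what is moved stays moved. The work goes in short steps, Python scripts to look and compute and a tool call to move; the robot and the scene stay as the last step left them, time stands still between calls to the robot, and variables do not carry over. Pictures are saved under pics/ and viewed, at most 10 in all, crops included, and the job is handed in when it is done.

Besides the shell and the picture viewer there is one more tool, called after "Request:" as name(argument=value, ...), one argument or row to a line, values as JSON. servo_tool: Moves the arm, as the interface text tells. Its arguments: {"type":"object","properties":{"motion":{"type":"array"},"jaw":{"type":"number"}},"required":["motion"]}

```bash
mkdir -p pics; ls
cat > h.py <<'E'
import numpy as np, cv2
from bench import ctrl
def w(p,u,v,z=None):
    if z is None:
        a=p["z_map"][int(v)-2:int(v)+3,int(u)-2:int(u)+3]; a=a[a>0]; z=np.median(a) if len(a) else 0
    c=np.array([(u-p["cx"])/p["fx"]*z,-(v-p["cy"])/p["fy"]*z,-z,1]); return (p["extrinsics"]@c)[:3]
def cloud(p):
    v,u=np.mgrid[0:420,0:560]; z=p["z_map"]
    c=np.stack([(u-p["cx"])/p["fx"]*z,-(v-p["cy"])/p["fy"]*z,-z,np.ones_like(z)],-1); return (c@p["extrinsics"].T)[...,:3]
E
python3 - <<'E'
from h import *
np.set_printoptions(precision=1,suppress=True)
s=ctrl.read_state(); print(s)
ims=[]
for n in("scene","top"):
    p=ctrl.capture(n); cv2.imwrite(f"pics/{n}0.png",p["image"]); print(n,p["extrinsics"],p["fx"],[k for k in p])
    for l in("sealer","bracket","lid_hinge","lid_bar","bolt_head","nest_tray"):
        m=ctrl.mark_of(p,l)[:2]
        for q in m: print(l,q["score"],q["pixel"],w(p,*q["pixel"]))
    for l in("lid","sealer"):
        for q in ctrl.cut_out(p,l)[:1]:
            c=cloud(p)[q["pixels"]&(p["z_map"]>0)]; print("cut",l,q["score"],q["pixel"],len(c),np.percentile(c,[2,50,98],axis=0))
E
```

```text
pics
{'t': 0.0, 'qpos': array([ 1.2,  0.1,  1.4,  0. ,  1.7, -0.1]), 'joint_vel': array([-0., -0., -0.,  0., -0., -0.]), 'effort': array([ -0. , -38.2, -36. ,  -0. ,   0. ,   0. ]), 'tool_pos': array([166.4, 497.6, 230.5]), 'orientation': array([-0. ,  0.2,  1. , -0. ]), 'force': array([-0.5, -0.3, -0.3]), 'ft_torque': array([-0., -0.,  0.]), 'finger_force': 0.0, 'opening': 0.9994061682096275}
scene [[   0.1   -0.6    0.8 1609.3]
 [   1.     0.1   -0.  -116.9]
 [  -0.     0.8    0.7 1028.3]
 [   0.     0.     0.     1. ]] 524.3059567843828 ['image', 'z_map', 'fx', 'fy', 'cx', 'cy', 'extrinsics', 'shot']
sealer 0.85 [267.1, 256.8] [699.5 -98.7 103.5]
lid_hinge 0.58 [271.6, 255.5] [698.1 -87.5 105.7]
lid_bar 0.63 [257.9, 159.3] [ 550.4 -107.3  292. ]
lid_bar 0.44 [456.5, 263.1] [692.1 395.2  28.5]
bolt_head 0.56 [309.7, 216.1] [547.3  24.5  94.8]
cut lid 0.98 [265.5, 214.2] 5870 [[ 549.3 -180.9  107.9]
 [ 639.4  -95.   193.1]
 [ 697.4   11.2  290.9]]
cut sealer 0.55 [276.9, 241.4] 11809 [[ 519.3 -196.2    8.7]
 [ 661.9  -73.9  114.1]
 [ 733.7   86.5  283.6]]
top [[  -0.     1.    -0.1  380.4]
 [  -1.    -0.    -0.   -51.7]
 [  -0.     0.1    1.  1240.2]
 [   0.     0.     0.     1. ]] 441.74682490652833 ['image', 'z_map', 'fx', 'fy', 'cx', 'cy', 'extrinsics', 'shot']
sealer 0.57 [300.9, 179.0] [550.7 -93.  289.2]
lid_hinge 0.8 [294.0, 136.9] [695.2 -84.4 109.6]
lid_bar 0.73 [307.2, 181.2] [ 545.6 -106.6  289.9]
bolt_head 0.43 [257.6, 197.5] [537.1  12.4  98.8]
bolt_head 0.21 [304.3, 177.1] [ 563.4 -102.9  242.7]
nest_tray 0.56 [257.0, 194.3] [557.4  18.6  16.6]
nest_tray 0.52 [302.0, 173.4] [571.5 -97.6 245.7]
cut lid 0.91 [298.0, 159.0] 3646 [[ 542.  -182.    83.3]
 [ 612.2  -93.1  224.1]
 [ 700.5   31.   292.2]]
cut sealer 0.75 [283.3, 178.5] 9865 [[ 463.7 -194.1    7.7]
 [ 573.8  -52.6   90.2]
 [ 719.9   89.2  290.3]]
```

```bash
python3 - <<'E'
import cv2,numpy as np
a=cv2.imread("pics/scene0.png");b=cv2.imread("pics/top0.png")
A=cv2.resize(a[120:330,140:420],(800,600));B=cv2.resize(b[80:290,180:460],(800,600))
cv2.imwrite("pics/a.png",A);cv2.imwrite("pics/b.png",B)
E
python3 - <<'E'
from h import *
np.set_printoptions(precision=1,suppress=True)
# yaw: fit sealer geometry from both clouds
from scipy.optimize import least_squares
for n in("scene","top"):
    p=ctrl.capture(n); c=cloud(p)
    for l in("bracket","sealer","lid","lid_bar"):
        for q in ctrl.cut_out(p,l)[:1]:
            m=cv2.erode(q["pixels"].astype(np.uint8),np.ones((2,2)))>0
            pts=c[m&(p["z_map"]>0)]
            print(n,l,q["score"],len(pts))
            def rect(x,t):
                if len(x)<20: return
                r=cv2.minAreaRect(x[:,:2].astype(np.float32)); print("  ",t,len(x),np.array(r[0]),np.array(r[1]),r[2],np.median(x[:,2]))
            if l=="bracket": rect(pts[abs(pts[:,2]-118)<4],"top118")
            if l=="sealer": rect(pts[abs(pts[:,2]-12)<4],"base"); rect(pts[abs(pts[:,2]-90)<4],"top90")
            if l=="lid":
                # plane normal
                ctr=np.median(pts,0); k=pts
                for _ in range(5):
                    ctr=k.mean(0); nrm=np.linalg.svd(k-ctr,full_matrices=False)[2][2]; d=abs((pts-ctr)@nrm); k=pts[d<6]
                nrm*=np.sign(nrm[2]); print("  plane",len(k),ctr,np.round(nrm,3),"yaw",np.arctan2(-nrm[1],-nrm[0]),"tilt",np.arccos(nrm[2]))
E
```

```text
scene bracket 0.55 801
   top118 136 [594.3  54.5] [191.   12.4] 10.503242492675781 118.61759040198763
scene sealer 0.86 11636
   base 2386 [599.  -54.8] [268.4 298.1] 9.271895408630371 12.913618980689591
   top90 350 [605.3 -55.5] [194.5 272. ] 5.9771342277526855 90.53440032110205
scene lid 0.76 5624
  plane 3601 [632.5 -94.  191.6] [0.8 0.1 0.6] yaw -2.9833133536321506 tilt 0.8871424937746002
scene lid_bar 0.89 5764
top bracket 0.67 371
   top118 118 [586.8  53.5] [191.2   6.4] 8.916814804077148 117.6418410855091
top sealer 0.81 9819
   base 2948 [597.3 -54.5] [269.3 298.8] 8.731354713439941 11.623165528081472
   top90 1475 [563.7 -66.1] [276.4 165.8] 83.64791107177734 89.5934077148163
top lid_bar 0.94 3181
```

View pics/a.png

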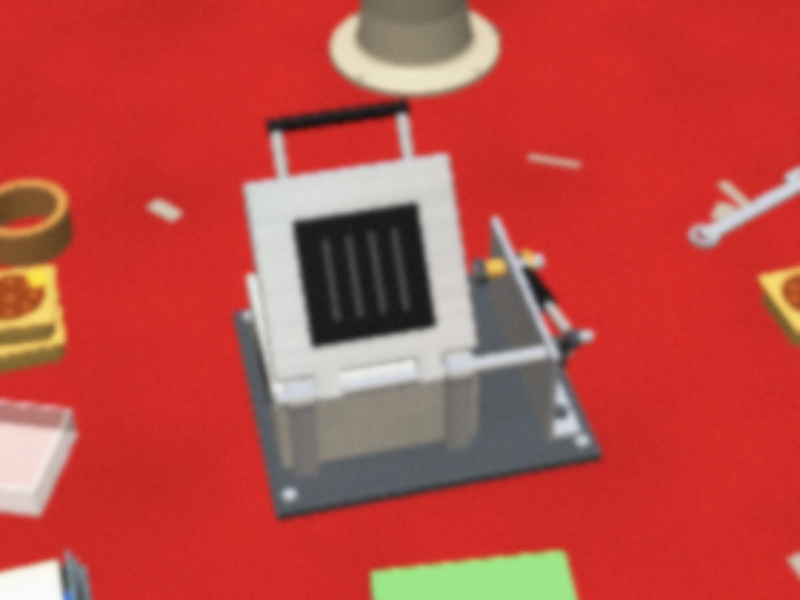

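View pics/b.png

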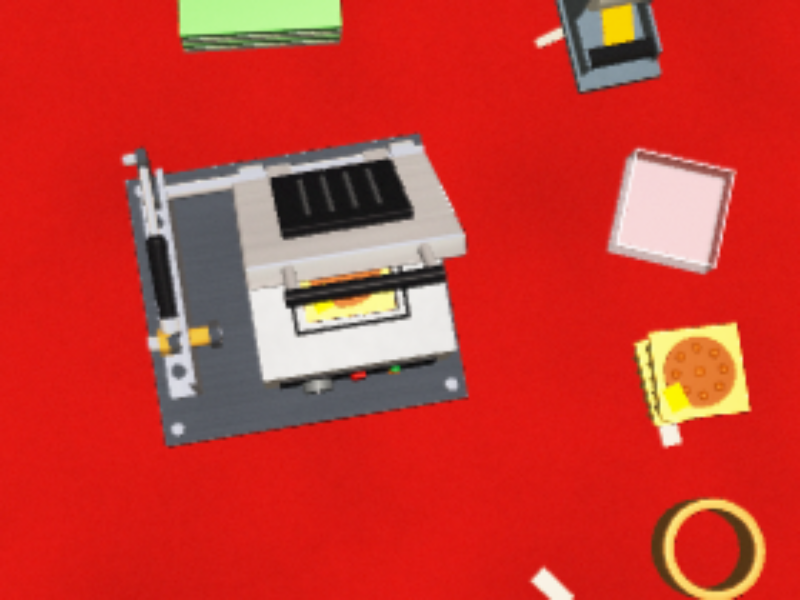

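The scene view shows the lid raised, with its black bar at crop (340,115). The bolt head is at (480,270), in the gap beside the bracket. The top view agrees, with the bolt head at (213,335) and the bar at (365,285). The fit gives sealer yaw ≈ 0.157 rad, origin ≈ (600,-100) and lid angle ≈ 0.88 rad.

```bash
cat >> h.py <<'E'
from scipy.spatial.transform import Rotation as R
YAW=0.157; O=np.array([600.3,-99.8,0]); RS=R.from_euler('z',YAW).as_matrix()
def sw(x,y,z): return O+RS@np.array([x,y,z])
def inv(p): return RS.T@(np.asarray(p)-O)
def Rt():
    q=ctrl.read_state()["orientation"]; return R.from_quat([q[1],q[2],q[3],q[0]]).as_matrix()
# goal tool: z down, y along +-sealer x
def goal(sgn): 
    y=sgn*RS[:,0]; z=np.array([0,0,-1.]); return np.stack([np.cross(y,z),y,z],1)
def bar(th): return sw(95-232*np.cos(th),0,105+232*np.sin(th))
E
python3 - <<'E'
from h import *
np.set_printoptions(precision=3,suppress=True)
s=ctrl.read_state();A=Rt();print(A, s["tool_pos"],s["qpos"])
for g in(1,-1): print(g,np.degrees(R.from_matrix(A.T@goal(g)).as_rotvec()))
for th in(.88,.0): print(bar(th))
tgt=bar(.88)+[0,0,37]; d=tgt-s["tool_pos"]; print("world d",d,"in tool now",A.T@d/150,"in goal",[goal(g).T@d/150 for g in(1,-1)])
E
```

```text
[[-0.948  0.317  0.   ]
 [ 0.317  0.948  0.   ]
 [-0.     0.    -1.   ]] [166.529 497.904 231.319] [ 1.178  0.052  1.401 -0.     1.689 -0.07 ]
1 [ 0.004 -0.002 62.511]
-1 [   0.002    0.005 -117.489]
[ 548.131 -108.059  283.811]
[ 464.985 -121.221  105.   ]
world d [ 381.601 -605.963   89.493] in tool now [-3.694 -3.024 -0.597] in goal [array([-4.388,  1.881, -0.597]), array([ 4.388, -1.881, -0.597])]
```

Request:
servo_tool(
  motion=[
    {"dz": -0.06, "az": 0.0347},
    {"dz": -0.06, "az": 0.0347},
    {"dz": -0.06, "az": 0.0347},
    {"dz": -0.06, "az": 0.0347},
    {"dz": -0.06, "az": 0.0347},
  ],
  jaw=255,
)

```text
$.motion[0]: bad value
```

Request:
servo_tool(
  motion=[
    {"dz": -0.06, "az": 0.0347},
    {"dz": -0.06, "az": 0.0347},
    {"dz": -0.06, "az": 0.0347},
    {"dz": -0.06, "az": 0.0347},
    {"dz": -0.06, "az": 0.0347},
  ],
)

```text
$.motion[0]: bad value
```

Request:
servo_tool(
  motion=[
    {"dx": -0.29, "dy": 0.125},
    {"dx": -0.29, "dy": 0.125},
    {"dx": -0.29, "dy": 0.125},
    {"dx": -0.29, "dy": 0.125},
    {"dx": -0.29, "dy": 0.125},
  ],
)

```text
$.motion[0]: bad value
```

Request:
servo_tool(
  motion=[
    {"dx": -0.29, "dy": 0.125},
    {"dx": -0.29, "dy": 0.125},
    {"dx": -0.29, "dy": 0.125},
    {"dx": -0.29, "dy": 0.125},
    {"dx": -0.29, "dy": 0.125},
  ],
)

```text
$.motion[0]: bad value
```

Request:
servo_tool(
  motion=[
    {"dx": -0.29, "dy": 0.125},
    {"dx": -0.29, "dy": 0.125},
    {"dx": -0.29, "dy": 0.125},
    {"dx": -0.29, "dy": 0.125},
    {"dx": 0, "dy": 0},
  ],
)

```text
$.motion[0]: bad value
```

All six keys seem to be required.

Request:
servo_tool(
  motion=[
    {"dx": 0, "dy": 0, "dz": -0.06, "ax": 0, "ay": 0, "az": 0.0347},
    {"dx": 0, "dy": 0, "dz": -0.06, "ax": 0, "ay": 0, "az": 0.0347},
    {"dx": 0, "dy": 0, "dz": -0.06, "ax": 0, "ay": 0, "az": 0.0347},
    {"dx": 0, "dy": 0, "dz": -0.06, "ax": 0, "ay": 0, "az": 0.0347},
    {"dx": 0, "dy": 0, "dz": -0.06, "ax": 0, "ay": 0, "az": 0.0347},
  ],
  jaw=255,
)

```text
t: 1.9
tool_pos: [166.5, 497.9, 276.7]
orientation: [0.0, 0.422, 0.906, 0.0]
force: [-0.5, 0.4, -0.2]
opening: 0.142
finger_force: 0.0
```

Request:
servo_tool(
  motion=[
    {"dx": 0, "dy": 0, "dz": -0.06, "ax": 0, "ay": 0, "az": 0.0347},
    {"dx": 0, "dy": 0, "dz": -0.06, "ax": 0, "ay": 0, "az": 0.0347},
    {"dx": 0, "dy": 0, "dz": -0.06, "ax": 0, "ay": 0, "az": 0.0347},
    {"dx": 0, "dy": 0, "dz": -0.06, "ax": 0, "ay": 0, "az": 0.0347},
    {"dx": 0, "dy": 0, "dz": -0.06, "ax": 0, "ay": 0, "az": 0.0347},
  ],
)

```text
t: 2.4
tool_pos: [166.5, 497.9, 321.7]
orientation: [-0.0, 0.651, 0.759, 0.0]
force: [0.4, 0.4, 0.2]
opening: 0.001
finger_force: 0.0
```

Request:
servo_tool(
  motion=[
    {"dx": -0.29, "dy": 0.125, "dz": 0, "ax": 0, "ay": 0, "az": 0},
    {"dx": -0.29, "dy": 0.125, "dz": 0, "ax": 0, "ay": 0, "az": 0},
    {"dx": -0.29, "dy": 0.125, "dz": 0, "ax": 0, "ay": 0, "az": 0},
    {"dx": -0.29, "dy": 0.125, "dz": 0, "ax": 0, "ay": 0, "az": 0},
    {"dx": -0.29, "dy": 0.125, "dz": 0, "ax": 0, "ay": 0, "az": 0},
  ],
)

```text
t: 2.9
tool_pos: [293.8, 296.2, 321.5]
orientation: [0.0, 0.649, 0.761, 0.0]
force: [1.5, 0.8, 0.2]
opening: 0.001
finger_force: 0.0
```

Request:
servo_tool(
  motion=[
    {"dx": -0.29, "dy": 0.125, "dz": 0, "ax": 0, "ay": 0, "az": 0},
    {"dx": -0.29, "dy": 0.125, "dz": 0, "ax": 0, "ay": 0, "az": 0},
    {"dx": -0.29, "dy": 0.125, "dz": 0, "ax": 0, "ay": 0, "az": 0},
    {"dx": -0.29, "dy": 0.125, "dz": 0, "ax": 0, "ay": 0, "az": 0},
    {"dx": -0.29, "dy": 0.125, "dz": 0, "ax": 0, "ay": 0, "az": 0},
  ],
)

```text
t: 3.4
tool_pos: [420.7, 95.9, 321.6]
orientation: [0.0, 0.649, 0.761, 0.0]
force: [0.2, 1.2, -0.2]
opening: 0.003
finger_force: 0.0
```

Request:
servo_tool(
  motion=[
    {"dx": -0.29, "dy": 0.125, "dz": 0, "ax": 0, "ay": 0, "az": 0},
    {"dx": -0.29, "dy": 0.125, "dz": 0, "ax": 0, "ay": 0, "az": 0},
    {"dx": -0.29, "dy": 0.125, "dz": 0, "ax": 0, "ay": 0, "az": 0},
    {"dx": -0.29, "dy": 0.125, "dz": 0, "ax": 0, "ay": 0, "az": 0},
    {"dx": 0, "dy": 0, "dz": 0, "ax": 0, "ay": 0, "az": 0},
  ],
)

```text
t: 3.9
tool_pos: [522.8, -66.5, 319.0]
orientation: [-0.001, 0.651, 0.759, -0.001]
force: [0.4, 1.5, -0.0]
opening: 0.001
finger_force: 0.0
```

Run:
```python
from h import *
np.set_printoptions(precision=3,suppress=True)
s=ctrl.read_state();A=Rt();p=s["tool_pos"];print(p,inv(p),"rot",R.from_matrix(A.T@goal(1)).as_rotvec()/np.pi)
c=p
for th in np.arange(.88,-.05,-.08):
    t=bar(max(th,0))+[0,0,7 if th>0 else 5]; print(round(th,2),inv(t),A.T@(t-c)/150); c=t
```

```text
[522.835 -66.499 319.007] [-71.305  45.003 319.007] rot [-0.001 -0.    -0.001]
0.88 [-52.819  -0.    290.811] [-0.3    0.125  0.187]
0.8 [-66.636   0.    278.427] [-0.    -0.092  0.083]
0.72 [-79.419   0.    264.977] [-0.    -0.085  0.09 ]
0.64 [-91.086  -0.    250.549] [-0.    -0.077  0.096]
0.56 [-101.563   -0.     235.235] [-0.    -0.069  0.102]
0.48 [-110.783   -0.     219.133] [-0.    -0.061  0.108]
0.4 [-118.686   -0.     202.345] [-0.    -0.052  0.112]
0.32 [-125.223    0.     184.979] [-0.    -0.043  0.116]
0.24 [-130.35     0.     167.147] [-0.    -0.034  0.119]
0.16 [-134.037   -0.     148.962] [-0.    -0.024  0.121]
0.08 [-136.258   -0.     130.54 ] [-0.    -0.014  0.123]
0.0 [-137.   -0.  112.] [-0.    -0.005  0.124]
```

Request:
servo_tool(
  motion=[
    {"dx": -0.15, "dy": 0.06, "dz": 0, "ax": 0, "ay": 0, "az": 0},
    {"dx": -0.15, "dy": 0.06, "dz": 0, "ax": 0, "ay": 0, "az": 0},
    {"dx": 0, "dy": 0, "dz": 0.1, "ax": 0, "ay": 0, "az": 0},
    {"dx": 0, "dy": 0, "dz": 0.04, "ax": 0, "ay": 0, "az": 0},
    {"dx": 0, "dy": 0, "dz": 0.02, "ax": 0, "ay": 0, "az": 0},
  ],
)

```text
t: 4.4
tool_pos: [546.0, -103.3, 296.6]
orientation: [-0.001, 0.649, 0.761, -0.0]
force: [-0.4, 0.8, -0.7]
opening: -0.0
finger_force: 0.0
```

Request:
servo_tool(
  motion=[
    {"dx": 0, "dy": -0.01, "dz": 0.02, "ax": 0, "ay": 0, "az": 0},
    {"dx": 0, "dy": -0.01, "dz": 0.02, "ax": 0, "ay": 0, "az": 0},
    {"dx": 0, "dy": -0.02, "dz": 0.02, "ax": 0, "ay": 0, "az": 0},
    {"dx": 0, "dy": -0.02, "dz": 0.02, "ax": 0, "ay": 0, "az": 0},
    {"dx": 0, "dy": -0.02, "dz": 0.02, "ax": 0, "ay": 0, "az": 0},
  ],
)

```text
t: 4.9
tool_pos: [534.4, -105.3, 284.6]
orientation: [0.001, 0.649, 0.761, 0.001]
force: [-2.7, 2.1, 8.6]
opening: -0.002
finger_force: 4.3
```

Run:
```python
from h import *
np.set_printoptions(precision=1,suppress=True)
s=ctrl.read_state();p=s["tool_pos"];i=inv(p);th=np.arcsin((i[2]-112)/232);print(i,s["force"],"th if contact",th,"bar x",95-232*np.cos(th))
p=ctrl.capture("scene");cv2.imwrite("pics/c.png",cv2.resize(p["image"][90:300,140:420],(800,600),interpolation=2))
for q in ctrl.mark_of(p,"lid_bar")[:1]: print(q["score"],inv(w(p,*q["pixel"])))
```

```text
[-65.9   4.9 284.6] [-2.7  2.1  8.6] th if contact 0.8388636004399725 bar x -60.0475967755271
0.85 [-58.6   3.9 283.2]
```

View pics/c.png

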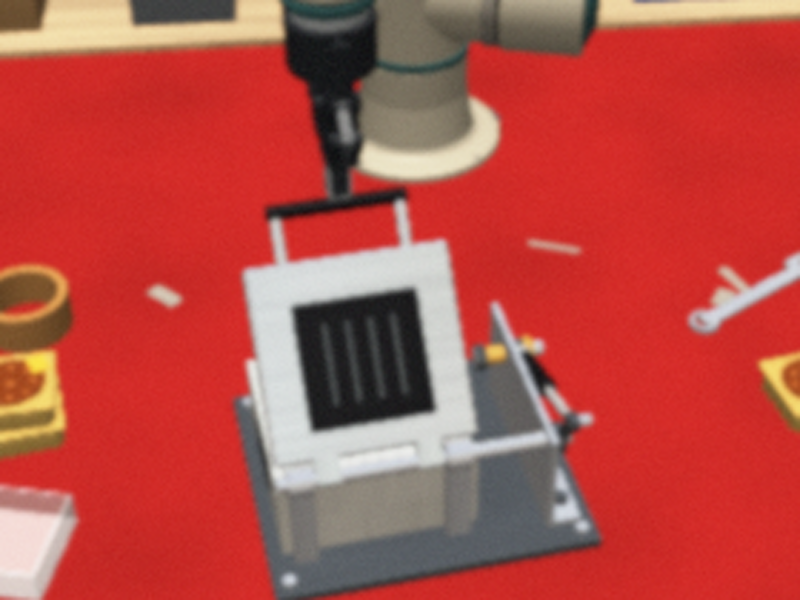

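The picture shows the closed fingertips at (340,195), on the middle of the bar, so I'll follow the arc.

Request:
servo_tool(
  motion=[
    {"dx": 0, "dy": -0.02, "dz": 0.04, "ax": 0, "ay": 0, "az": 0},
    {"dx": 0, "dy": -0.03, "dz": 0.045, "ax": 0, "ay": 0, "az": 0},
    {"dx": 0, "dy": -0.03, "dz": 0.045, "ax": 0, "ay": 0, "az": 0},
    {"dx": 0, "dy": -0.035, "dz": 0.045, "ax": 0, "ay": 0, "az": 0},
    {"dx": 0, "dy": -0.035, "dz": 0.048, "ax": 0, "ay": 0, "az": 0},
  ],
)

```text
t: 5.5
tool_pos: [511.8, -109.7, 251.8]
orientation: [0.002, 0.649, 0.761, 0.0]
force: [-7.5, -1.2, 10.7]
opening: 0.0
finger_force: 5.3
```

```bash
cat > st.py <<'E'
from h import *
np.set_printoptions(precision=1,suppress=True)
s=ctrl.read_state();i=inv(s["tool_pos"]);th=np.arcsin((i[2]-112)/232);print(s["t"],i,s["force"],"th",th,"bar x",95-232*np.cos(th))
p=ctrl.capture("scene")
for q in ctrl.mark_of(p,"lid_bar")[:1]: print(q["score"],inv(w(p,*q["pixel"])))
E
python3 st.py
```

```text
5.5 [-89.    4.1 251.8] [-7.5 -1.2 10.7] th 0.6465809376194512 bar x -90.17040826576869
0.6 [-81.6  -2.  254.2]
```

Request:
servo_tool(
  motion=[
    {"dx": 0, "dy": -0.036, "dz": 0.05, "ax": 0, "ay": 0, "az": 0},
    {"dx": 0, "dy": -0.035, "dz": 0.05, "ax": 0, "ay": 0, "az": 0},
    {"dx": 0, "dy": -0.034, "dz": 0.052, "ax": 0, "ay": 0, "az": 0},
    {"dx": 0, "dy": -0.032, "dz": 0.053, "ax": 0, "ay": 0, "az": 0},
    {"dx": 0, "dy": -0.03, "dz": 0.054, "ax": 0, "ay": 0, "az": 0},
  ],
)

```text
t: 6.1
tool_pos: [487.2, -113.3, 211.2]
orientation: [0.001, 0.649, 0.761, 0.0]
force: [-3.5, -0.6, 6.2]
opening: -0.001
finger_force: 2.5
```

Request:
servo_tool(
  motion=[
    {"dx": 0, "dy": -0.027, "dz": 0.055, "ax": 0, "ay": 0, "az": 0},
    {"dx": 0, "dy": -0.025, "dz": 0.056, "ax": 0, "ay": 0, "az": 0},
    {"dx": 0, "dy": -0.022, "dz": 0.057, "ax": 0, "ay": 0, "az": 0},
    {"dx": 0, "dy": -0.02, "dz": 0.058, "ax": 0, "ay": 0, "az": 0},
    {"dx": 0, "dy": -0.018, "dz": 0.059, "ax": 0, "ay": 0, "az": 0},
  ],
)

```text
t: 6.6
tool_pos: [470.8, -115.9, 166.9]
orientation: [0.0, 0.649, 0.761, 0.0]
force: [-1.1, -0.8, 4.1]
opening: -0.001
finger_force: 1.9
```

```bash
python3 st.py
```

```text
6.6 [-130.4    4.4  166.9] [-1.1 -0.8  4.1] th 0.23885866030576625 bar x -130.41320484572398
0.81 [-125.6    7.   159. ]
```

Request:
servo_tool(
  motion=[
    {"dx": 0, "dy": -0.013, "dz": 0.055, "ax": 0, "ay": 0, "az": 0},
    {"dx": 0, "dy": -0.01, "dz": 0.055, "ax": 0, "ay": 0, "az": 0},
    {"dx": 0, "dy": -0.008, "dz": 0.055, "ax": 0, "ay": 0, "az": 0},
    {"dx": 0, "dy": -0.006, "dz": 0.055, "ax": 0, "ay": 0, "az": 0},
    {"dx": 0, "dy": -0.003, "dz": 0.05, "ax": 0, "ay": 0, "az": 0},
  ],
)

```text
t: 7.2
tool_pos: [464.8, -116.8, 125.8]
orientation: [-0.0, 0.649, 0.761, -0.0]
force: [-2.6, -0.5, 3.2]
opening: -0.0
finger_force: 1.5
```

Request:
servo_tool(
  motion=[
    {"dx": 0, "dy": -0.002, "dz": 0.03, "ax": 0, "ay": 0, "az": 0},
    {"dx": 0, "dy": -0.001, "dz": 0.03, "ax": 0, "ay": 0, "az": 0},
    {"dx": 0, "dy": 0, "dz": 0.02, "ax": 0, "ay": 0, "az": 0},
    {"dx": 0, "dy": 0, "dz": 0.01, "ax": 0, "ay": 0, "az": 0},
    {"dx": 0, "dy": 0, "dz": 0.01, "ax": 0, "ay": 0, "az": 0},
  ],
)

```text
t: 7.7
tool_pos: [464.7, -116.9, 111.8]
orientation: [0.0, 0.649, 0.761, 0.0]
force: [-3.6, 0.8, 9.9]
opening: -0.001
finger_force: 5.3
```

```bash
python3 st.py
```

```text
7.7 [-136.6    4.4  111.8] [-3.6  0.8  9.9] th -0.0008186724051579762 bar x -136.99992225396153
0.88 [-128.6    0.9  118.5]
```

Request:
servo_tool(
  motion=[
    {"dx": 0, "dy": 0, "dz": 0.01, "ax": 0, "ay": 0, "az": 0},
    {"dx": 0, "dy": 0, "dz": 0.01, "ax": 0, "ay": 0, "az": 0},
    {"dx": 0, "dy": 0, "dz": 0, "ax": 0, "ay": 0, "az": 0},
    {"dx": 0, "dy": 0, "dz": 0, "ax": 0, "ay": 0, "az": 0},
    {"dx": 0, "dy": 0, "dz": 0, "ax": 0, "ay": 0, "az": 0},
  ],
)

```text
t: 8.3
tool_pos: [465.0, -116.9, 111.6]
orientation: [0.001, 0.649, 0.761, 0.0]
force: [-9.7, 3.7, 20.3]
opening: -0.001
finger_force: 10.0
```

```bash
python3 st.py
```

```text
8.3 [-136.3    4.3  111.6] [-9.7  3.7 20.3] th -0.0017342537860082711 bar x -136.9996511142889
0.88 [-132.5   -5.1  112. ]
```

Request:
servo_tool(
  motion=[
    {"dx": 0, "dy": 0, "dz": -0.06, "ax": 0, "ay": 0, "az": 0},
    {"dx": 0, "dy": 0, "dz": -0.18, "ax": 0, "ay": 0, "az": 0},
    {"dx": 0, "dy": 0, "dz": -0.25, "ax": 0, "ay": 0, "az": 0},
    {"dx": 0, "dy": 0, "dz": -0.25, "ax": 0, "ay": 0, "az": 0},
    {"dx": 0, "dy": 0, "dz": 0, "ax": 0, "ay": 0, "az": 0},
  ],
)

```text
t: 8.9
tool_pos: [466.7, -117.4, 225.6]
orientation: [0.005, 0.649, 0.761, 0.002]
force: [-0.2, -0.2, -0.6]
opening: 0.004
finger_force: 0.0
```

```bash
cat > bo.py <<'E'
from h import *
import sys
np.set_printoptions(precision=1,suppress=True)
s=ctrl.read_state();print(s["t"],inv(s["tool_pos"]),s["force"])
C=[]
for n in("scene","top"):
  p=ctrl.capture(n); c=cloud(p)
  for l in("bolt_head","lid_bar","lid_hinge"):
    for q in ctrl.mark_of(p,l)[:2]: print(n,l,q["score"],q["pixel"],inv(w(p,*q["pixel"])))
  # expected pixel of model head; bracket top edge
  e=np.linalg.inv(p["extrinsics"])@np.r_[sw(-40,127,92),1]; u,v=p["cx"]-p["fx"]*e[0]/e[2],p["cy"]+p["fy"]*e[1]/e[2]; print("expected px",u,v)
  u,v=int(u),int(v); C.append(cv2.resize(p["image"][v-35:v+40,u-50:u+50],(600,450),interpolation=cv2.INTER_CUBIC)[:, 100:500])
  for q in ctrl.cut_out(p,"bracket")[:1]:
    k=(c[q["pixels"]&(p["z_map"]>0)]-O)@RS; k=k[abs(k[:,2]-117)<4]; print("bracket top y",np.percentile(k[:,1],[5,50,95]),"x",np.percentile(k[:,0],[2,98]), np.polyfit(k[:,0],k[:,1],1)*[1000,1])
  k=(c.reshape(-1,3)-O)@RS; k=k[(abs(k[:,0]+40)<30)&(abs(k[:,1]-127)<15)&(k[:,2]>70)&(k[:,2]<115)]
  print("head region",len(k), np.percentile(k,[5,50,95],axis=0) if len(k) else "")
  k=(c.reshape(-1,3)-O)@RS; k=k[(abs(k[:,0]+40)<30)&(k[:,1]>135)&(k[:,1]<147)&(k[:,2]>90)&(k[:,2]<106)]
  print("sleeve top",len(k), np.median(k,axis=0) if len(k) else "")
cv2.imwrite(sys.argv[1],np.hstack(C))
E
python3 bo.py pics/d.png
```

```text
8.9 [-134.7    3.5  225.6] [-0.2 -0.2 -0.6]
scene bolt_head 0.63 [308.0, 214.1] [-36.  127.1 100.2]
scene lid_bar 0.6 [255.1, 196.5] [-135.2    1.2  108.6]
scene lid_hinge 0.78 [271.3, 254.4] [ 97.2  -3.5 108.3]
expected px 307.52841308803175 215.4531806070188
bracket top y [149.1 152.6 159.6] x [-80.1 111.2] [ 11.7 152.6]
head region 65 [[-48.6 121.2  87.3]
 [-36.5 128.3  99.8]
 [-29.3 140.2 105.5]]
sleeve top 24 [-37.4 140.6  97.8]
top bolt_head 0.51 [258.2, 195.0] [-26.  120.8  13.9]
top lid_bar 0.96 [309.3, 223.9] [-162.8   30.1  521.1]
expected px 255.07158660913305 196.41809401550705
bracket top y [150.6 153.6 159.8] x [-80.5 106.9] [  9.1 153.8]
head region 65 [[-51.6 122.7  91.7]
 [-41.8 130.3  99. ]
 [-29.7 140.3 104. ]]
sleeve top 29 [-42.6 140.8  98.8]
```

View pics/d.png

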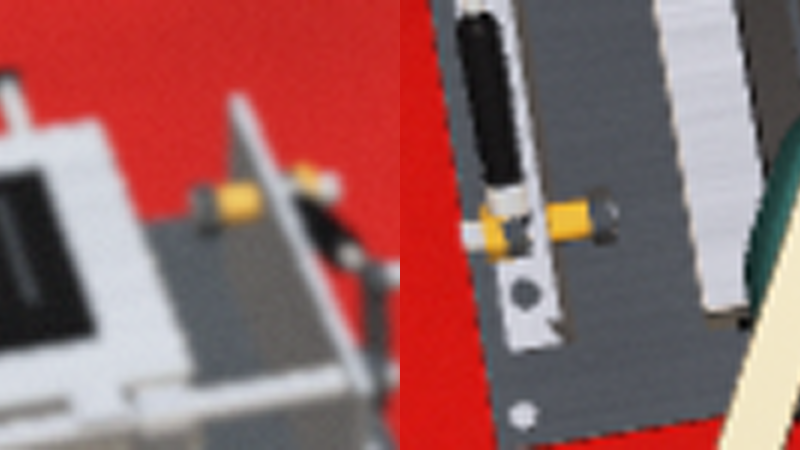

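The left crop (scene) shows the dark head at (205,208) with its sleeve, and the lid shut. In the right crop (top) the head is at (603,218), in the gap and clear. Both agree with the model, so I'll move above it with the jaws open.

Request:
servo_tool(
  motion=[
    {"dx": 0.2, "dy": 0.16, "dz": 0, "ax": 0, "ay": 0, "az": 0},
    {"dx": 0.2, "dy": 0.16, "dz": 0, "ax": 0, "ay": 0, "az": 0},
    {"dx": 0.2, "dy": 0.16, "dz": 0, "ax": 0, "ay": 0, "az": 0},
    {"dx": 0.2, "dy": 0.15, "dz": 0, "ax": 0, "ay": 0, "az": 0},
    {"dx": 0, "dy": 0, "dz": 0, "ax": 0, "ay": 0, "az": 0},
  ],
  jaw=0,
)

```text
t: 9.9
tool_pos: [540.0, 19.9, 218.9]
orientation: [-0.001, 0.648, 0.762, 0.0]
force: [-0.8, -0.4, -0.6]
opening: 0.847
finger_force: 0.0
```

Request:
servo_tool(
  motion=[
    {"dx": 0, "dy": 0, "dz": 0.1, "ax": 0, "ay": 0, "az": 0},
    {"dx": 0, "dy": 0, "dz": 0.1, "ax": 0, "ay": 0, "az": 0},
    {"dx": 0, "dy": 0, "dz": 0.1, "ax": 0, "ay": 0, "az": 0},
    {"dx": 0, "dy": 0, "dz": 0.1, "ax": 0, "ay": 0, "az": 0},
    {"dx": 0, "dy": 0, "dz": 0, "ax": 0, "ay": 0, "az": 0},
  ],
)

```text
t: 10.4
tool_pos: [537.5, 16.0, 156.4]
orientation: [-0.002, 0.65, 0.76, -0.002]
force: [-0.2, -0.2, 0.4]
opening: 0.997
finger_force: 0.0
```

```bash
cat > go.py <<'E'
from h import *
import sys
np.set_printoptions(precision=3,suppress=True)
s=ctrl.read_state();A=Rt();p=s["tool_pos"];print(s["t"],inv(p),s["force"],s["opening"],"rot",R.from_matrix(A.T@goal(1)).as_rotvec()/np.pi)
print(A.T@(sw(-40,125,72)-p)/150)
for n in("scene","top"):
  q=ctrl.capture(n); cv2.imwrite(f"pics/{sys.argv[1]}_{n}.png",q["image"])
E
python3 go.py e
python3 - <<'E'
import cv2,numpy as np
a=cv2.imread("pics/e_scene.png");b=cv2.imread("pics/e_top.png")
cv2.imwrite("pics/e.png",np.hstack([cv2.resize(a[140:290,240:370],(400,460)),cv2.resize(b[120:270,200:330],(400,460))]))
E
```

```text
10.4 [-43.954 124.176 156.371] [-0.182 -0.202  0.412] 0.9966813716124537 rot [-0.002 -0.    -0.   ]
[0.005 0.029 0.562]
```

View pics/e.png

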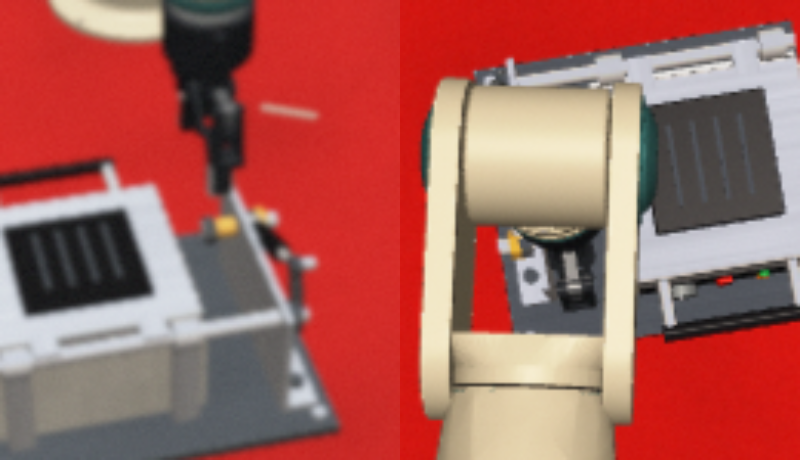

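The gripper is lined up above the head, with the finger tips near (220,190) and the head at (215,228) in the scene crop. Going down in small steps.

Request:
servo_tool(
  motion=[
    {"dx": 0.005, "dy": 0.028, "dz": 0, "ax": 0, "ay": 0, "az": 0},
    {"dx": 0, "dy": 0, "dz": 0.08, "ax": 0, "ay": 0, "az": 0},
    {"dx": 0, "dy": 0, "dz": 0.08, "ax": 0, "ay": 0, "az": 0},
    {"dx": 0, "dy": 0, "dz": 0.08, "ax": 0, "ay": 0, "az": 0},
    {"dx": 0, "dy": 0, "dz": 0, "ax": 0, "ay": 0, "az": 0},
  ],
)

```text
t: 11.0
tool_pos: [541.7, 18.0, 120.8]
orientation: [-0.002, 0.649, 0.761, -0.001]
force: [-0.3, -0.4, 0.2]
opening: 0.999
finger_force: 0.0
```

Request:
servo_tool(
  motion=[
    {"dx": 0, "dy": 0, "dz": 0.06, "ax": 0, "ay": 0, "az": 0},
    {"dx": 0, "dy": 0, "dz": 0.06, "ax": 0, "ay": 0, "az": 0},
    {"dx": 0, "dy": 0, "dz": 0.06, "ax": 0, "ay": 0, "az": 0},
    {"dx": 0, "dy": 0, "dz": 0.06, "ax": 0, "ay": 0, "az": 0},
    {"dx": 0, "dy": 0, "dz": 0.02, "ax": 0, "ay": 0, "az": 0},
  ],
)

```text
t: 11.5
tool_pos: [542.5, 17.9, 83.2]
orientation: [-0.001, 0.649, 0.761, -0.001]
force: [0.1, -0.6, 0.1]
opening: 0.997
finger_force: 0.0
```

```bash
python3 go.py f
```

```text
11.5 [-38.729 125.319  83.236] [ 0.071 -0.647  0.058] 0.997384241440645 rot [-0.001 -0.     0.   ]
[-0.002 -0.008  0.075]
```

Request:
servo_tool(
  motion=[
    {"dx": 0, "dy": -0.008, "dz": 0.03, "ax": 0, "ay": 0, "az": 0},
    {"dx": 0, "dy": 0, "dz": 0.03, "ax": 0, "ay": 0, "az": 0},
    {"dx": 0, "dy": 0, "dz": 0, "ax": 0, "ay": 0, "az": 0},
    {"dx": 0, "dy": 0, "dz": 0, "ax": 0, "ay": 0, "az": 0},
    {"dx": 0, "dy": 0, "dz": 0, "ax": 0, "ay": 0, "az": 0},
  ],
)

```text
t: 12.1
tool_pos: [542.0, 17.7, 76.0]
orientation: [0.0, 0.649, 0.761, 0.0]
force: [-0.5, -0.3, -0.3]
opening: 0.998
finger_force: 0.0
```

Request:
servo_tool(
  motion=[
    {"dx": 0, "dy": 0, "dz": 0, "ax": 0, "ay": 0, "az": 0},
    {"dx": 0, "dy": 0, "dz": 0, "ax": 0, "ay": 0, "az": 0},
    {"dx": 0, "dy": 0, "dz": 0, "ax": 0, "ay": 0, "az": 0},
    {"dx": 0, "dy": 0, "dz": 0, "ax": 0, "ay": 0, "az": 0},
    {"dx": 0, "dy": 0, "dz": 0, "ax": 0, "ay": 0, "az": 0},
  ],
  jaw=120,
)

```text
t: 12.6
tool_pos: [541.9, 17.7, 75.8]
orientation: [0.0, 0.649, 0.761, 0.0]
force: [-0.1, 0.2, 0.4]
opening: 0.524
finger_force: 0.0
```

```bash
python3 go.py g
python3 - <<'E'
import cv2,numpy as np
a=cv2.imread("pics/g_scene.png")
cv2.imwrite("pics/g.png",cv2.resize(a[160:270,250:370],(600,550),interpolation=2))
E
```

```text
12.6 [-39.295 125.187  75.782] [-0.138  0.214  0.437] 0.5242323240484132 rot [ 0. -0.  0.]
[-0.001 -0.005  0.025]
```

View pics/g.png

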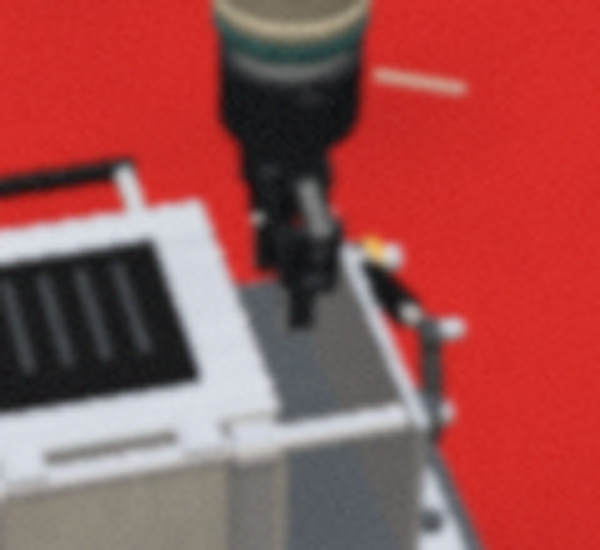

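The fingers straddle the head at (300,290), clear of both bracket and housing. I'll drop 3 mm and close.

Request:
servo_tool(
  motion=[
    {"dx": 0, "dy": -0.003, "dz": 0.02, "ax": 0, "ay": 0, "az": 0},
    {"dx": 0, "dy": 0, "dz": 0, "ax": 0, "ay": 0, "az": 0},
    {"dx": 0, "dy": 0, "dz": 0, "ax": 0, "ay": 0, "az": 0},
    {"dx": 0, "dy": 0, "dz": 0, "ax": 0, "ay": 0, "az": 0},
    {"dx": 0, "dy": 0, "dz": 0, "ax": 0, "ay": 0, "az": 0},
  ],
)

```text
t: 13.2
tool_pos: [541.5, 17.6, 72.8]
orientation: [0.0, 0.649, 0.761, 0.0]
force: [0.4, 0.4, -0.1]
opening: 0.529
finger_force: 0.0
```

Request:
servo_tool(
  motion=[
    {"dx": 0, "dy": 0, "dz": 0, "ax": 0, "ay": 0, "az": 0},
    {"dx": 0, "dy": 0, "dz": 0, "ax": 0, "ay": 0, "az": 0},
    {"dx": 0, "dy": 0, "dz": 0, "ax": 0, "ay": 0, "az": 0},
    {"dx": 0, "dy": 0, "dz": 0, "ax": 0, "ay": 0, "az": 0},
    {"dx": 0, "dy": 0, "dz": 0, "ax": 0, "ay": 0, "az": 0},
  ],
  jaw=255,
)

```text
t: 13.7
tool_pos: [539.8, 17.4, 72.5]
orientation: [-0.002, 0.649, 0.761, -0.002]
force: [-9.1, -2.4, 5.3]
opening: 0.25
finger_force: 58.4
```

Request:
servo_tool(
  motion=[
    {"dx": 0, "dy": 0, "dz": 0, "ax": 0, "ay": 0, "az": 0},
    {"dx": 0, "dy": 0, "dz": 0, "ax": 0, "ay": 0, "az": 0},
    {"dx": 0, "dy": 0, "dz": 0, "ax": 0, "ay": 0, "az": 0},
    {"dx": 0, "dy": 0, "dz": 0, "ax": 0, "ay": 0, "az": 0},
    {"dx": 0, "dy": 0, "dz": 0, "ax": 0, "ay": 0, "az": 0},
  ],
)

```text
t: 14.2
tool_pos: [539.8, 17.4, 72.5]
orientation: [-0.002, 0.649, 0.761, -0.002]
force: [-9.0, -1.6, 4.8]
opening: 0.25
finger_force: 58.4
```

```bash
python3 go.py k; python3 st.py
```

```text
14.2 [-41.439 125.198  72.457] [-9.007 -1.616  4.767] 0.2500966286199048 rot [-0.001 -0.     0.   ]
[-0.001  0.01   0.003]
14.3 [-41.4 125.2  72.5] [-9.8 -1.6  5.7] th -0.17126341505457873 bar x -133.60589401792276
0.96 [-141.6    0.5  110.6]
```

The opening of 0.25 (about 21 mm) matches the 22 mm flats, with a steady 58 N grip and the lid still shut. Handing in.

```bash
python3 -c "
from bench import ctrl
print(ctrl.finish_job())"
```

```text
the job is handed in; nothing more can be done
None
```

I lowered the lid gently until it was fully shut, and I'm holding the bolt head squarely across its flats with a steady grip of about 58 N; the job is handed in, but no verdict came back.

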